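Zero the dial tester and lock it with the pedal

TASK

Zero the dial tester on the ledge: push its turning bezel round by one of the two upright lugs until the broad zero bar on the dial face stands centred under the needle's tip. Then press the spring pedal beside the dial fully down to its stop for about half a second to lock the setting, and let it come all the way up again. Leave the dial reading zero and leave the spare parts lying round the tester where they are.

Things in the scene. Friction and masses are not known exactly. Their poses are not given: they have to be found in the camera images.
- tester: dial tester, fixed: grey base plate 220 x 360 x 14 mm carrying a round dial and a pedal. Origin at the centre of its underside; x along the short side, y along the long side (dial at +y, pedal at -y), z up. The dial's vertical axis is at (0, 85) mm. The steel bezel, a disc 144 mm in diameter, turns with its white face; its top (rim and rib) is 69 mm above the ledge: stay above that
- dial_centre (a point): point on the dial's vertical axis, at face level, 66 mm above the ledge
- needle_tip (a point): tip of the black needle, 6 mm wide, 46 mm from the dial axis. The needle has its own direction, must not be used as a handle and does not turn with the bezel
- zero_mark (a point): middle of the zero bar, the one black bar 10 mm wide and 22 mm long (radial) on the white face (the eleven other marks are 2 mm wide), 46 mm from the dial axis, with a 10 mm wide steel rib on the rim outside it. Turns with the bezel. The dial reads zero when this point, seen from above, coincides with needle_tip
- lug_a (a point): centre of the top of an upright lug on the bezel: round dark steel post, 16 mm in diameter, 62 mm from the dial axis, 64 to 104 mm above the ledge, 90 degrees counter-clockwise (from above) of the zero bar. Pushed sideways with about 2.5 N it turns the bezel, which stays where it is left
- lug_b (a point): the same for the other, identical lug, across the dial from lug_a (90 degrees clockwise of the zero bar)
- bezel (a joint): turn of the bezel in rad, growing counter-clockwise seen from above, free to turn either way all round; at 0 the zero bar points along the tester's +x
- pedal_pad (a point): centre of the ribbed tread on top of the dark steel pedal plate (140 x 70 x 8 mm, long side along the tester's x), 110 mm along it from its level hinge, which lies along the tester's y at (80, -100, 50) mm. The plate slopes up from the hinge towards the tester's -x. The pad is 81 mm above the ledge at rest, 57 mm at the stop
- pedal (a joint): how far the pedal is pressed in rad: 0 = up at rest, 0.22 = down on its stop. A spring brings it back; at the pad it takes 3 N to start and about 8 N to hold at the stop
- diaphragm: loose black rubber pump diaphragm disc, 130 mm in diameter, 14 mm high, lying flat; origin at the centre of its underside
- gland_a: loose bronze packing gland, a flanged bush 80 mm in diameter, 48 mm high, standing on its flange; origin at the centre of its underside
- gland_b: a second gland like gland_a
- nozzle: loose copper injector nozzle, 48 mm in diameter, 88 mm high, standing upright; origin at the centre of its underside. Beyond the spares, over 0.5 m to the robot's left, a 240 mm high bin rack stands on the ledge: keep away from it
There are look-alikes about, which are no part of the job. Of the things like the nozzle, leave any that is purple; of the rest the larger one is meant.

How it is judged:
By the outcome, as a careful person would: the job done as asked, in the order asked, and still so for the second after the job is handed in, with the robot touching nothing.
It also fails if it takes over 56 s, if anything falls off the work surface, if the arm or the gripper's body presses on something with over 40 N, if the wrist force passes 120 N, or if a joint passes its speed limit or range.

ROBOT

A 6-joint arm with a two-finger parallel gripper is mounted at the origin on the work surface. World frame = base frame: x ahead of the robot, y to its left, z up, the work surface at z = 0. Lengths are in mm, angles in rad, forces in N, time in s.
With the tool pointing down it reaches from about 350 to 975 mm from the base axis. Payload 7.1 kg.
Tool frame: the origin (TCP) lies on the mounting face of the last link; the fingertips stand 182 mm ahead of it and the grasp point (between the pads) lies 163 mm ahead of it; z points along the fingers, y is the direction in which the jaws open and shut (so a half turn about z gives the same grasp; the last joint's range is limited). The gripper opens to 88 mm and grips with 3 to 60 N. Pads are 20 mm wide; open, the fingers measure 115 mm over their backs; the gripper's body (75 mm by 178 mm) begins 61 mm behind the grasp point.
Start: joints at [1.198, 0.423, 1.63, -0, 1.089, -0.019], TCP at [216.509, 586.285, 404.675] pointing down, gripper open.
Joint ranges: [-3, 3], [-0.9, 2.11], [0.09, 2.58], [-1.31, 4.45], [0.11, 2.69], [-2.54, 2.54]. Speed limits (rad/s): [2.39, 2.39, 3.01, 3.14, 3.14, 3.14].

INTERFACE

Orientations are given as a rotation vector (axis times angle).
In Python, from workcell import ctrl, optics, nets gives the robot as it stands.
- The arm moves only by the tool send_rows, never from a script. Its argument "rows" is a list of rows, each an object with "offset": the shift along the tool's x, y, z in m, a list of three; "twist": the turn, a rotation vector about the tool's x, y, z in degrees, a list of three. A call has exactly 5 rows; each row shifts and turns the pose as measured when the row begins, along the tool's axes as they then stand; what a row does not reach is not made up. A row lasts 1/12 s, in which the tool goes at most 41.7 mm and 7.16 degrees, less where a joint would pass 70% of its speed; a pose out of reach is approached as far as the arm can. A call is refused whole if a number of a shift passes 0.0417 or a number of a turn 7.16, either way. A call with a gripper value outside its range is refused whole. "gripper" is the finger opening in m, from 0 to 0.0878, set as the call begins (left out, the last holds). The fingers move at their own pace and stop on an object; the grip force is fixed at half the most. Time passes only in rows, so rows that do not move let the fingers close, or fill a call up. It gives the time, the measured TCP pose, the force and the opening at its end, in the units of the state.
- ctrl.get_obs(): the state, without advancing time (a new reading comes with each control period).
- optics.get_image(name): name is "side" or "top"; returns (picture, depth): 420x560x3 uint8, blue, green, red; 420x560 float32, mm along the optical axis (not along the pixel's ray), 0 where there is no reading.
- optics.camera_info(name): a dict with "K" (3x3 intrinsics, pixels), "k1" (the pictures are not rectified: a ray, as slopes to the right and down, at radius r is drawn at 1 + k1 r^2 times it, then the intrinsics apply), "pose" (4x4, takes a point from camera to world coordinates). Camera axes: x right, y down, z forward; pixel columns grow to the right and rows downward; lengths in mm; the calibration is good to about 2 mm. A picture is of the moment at which its call begins. camera_info takes no time and is no camera call.
- ctrl.close_job(): hands the job in, once; it reports no verdict.
Trained networks look in the newest picture that a camera, given by its name, has taken for a name from the list of things; names that differ only in an ending like _2 or _b are one class to them, and where a whole thing is asked for, a point or a joint stands for the part that bears it (a point fixed in the world has none). Each returns a list of dicts, best first, with "conf" (0 to 1); they miss things now and then, are a little off and sometimes report something else, mostly with a low value. They report only what shows in the picture. A call takes as long as a camera call. They do not tell look-alikes from the thing itself.
- nets.spot_in(camera, label): "extent" ([left, top, right, bottom] in pixels, round what is visible of it).
- nets.spot_point(camera, label): "position" ([column, row] in pixels: a listed point, or the origin of a listed thing).
The state is a dict: "t": time; "qpos": joint angles; "qvel": joint speeds; "joint_torque": joint torques, N m; "ee_pos": TCP position; "orientation": TCP orientation; "ft_force": force on the tool from outside, world axes, zero at the start; "moment": the same for the moment, N m; "width": finger opening in mm.
Only numpy, scipy, OpenCV 4.12 (cv2) and the standard library are available. Lean on these libraries where they do the work, as an engineer would, in place of code of your own. Each camera call takes 0.05 s, during which the arm holds its last target. There are 200 camera calls.

## Working session

There is one attempt and no reset: what is moved stays moved. The work goes in short steps, Python scripts to look and compute and a tool call to move; the robot and the scene stay as the last step left them, time stands still between calls to the robot, and variables do not carry over. Pictures are saved under pics/ and viewed, about 8 in all and at most 12, crops included, and the job is handed in when it is done.

Besides the shell and the picture viewer there is one more tool, called after "Request:" by a JSON object that holds its "op" and its "data", one argument or row to a line. send_rows: Moves the arm, as the interface text tells. Its arguments: {"type":"object","properties":{"rows":{"type":"array"},"gripper":{"type":"number"}},"required":["rows"]}

```bash
mkdir -p pics; ls; cat > h.py <<'E'
import numpy as np, cv2
from workcell import ctrl, optics, nets
def ray(cam,uv):
    c=optics.camera_info(cam);K=np.array(c["K"]);P=np.array(c["pose"]);k=c["k1"]
    d=np.array([(uv[0]-K[0,2])/K[0,0],(uv[1]-K[1,2])/K[1,1]]);s=d.copy()
    for _ in range(30): s=d/(1+k*(s@s))
    return P[:3,3],P[:3,:3]@np.array([s[0],s[1],1.]),P
def atz(cam,uv,z):
    o,d,_=ray(cam,uv); return o+d*(z-o[2])/d[2]
def proj(cam,p):
    c=optics.camera_info(cam);K=np.array(c["K"]);P=np.array(c["pose"]);k=c["k1"]
    q=P[:3,:3].T@(np.array(p)-P[:3,3]); s=q[:2]/q[2]; s=s*(1+k*(s@s))
    return np.array([K[0,0]*s[0]+K[0,2],K[1,1]*s[1]+K[1,2]])
def bydepth(cam,uv,dep):
    o,d,_=ray(cam,uv); return o+d*dep
E
python3 - <<'E'
from h import *
np.set_printoptions(precision=1,suppress=True)
s=ctrl.get_obs();print(s["t"],s["ee_pos"],s["orientation"],s["ft_force"])
Z=dict(tester=0,dial_centre=66,needle_tip=68,zero_mark=66,lug_a=104,lug_b=104,pedal_pad=81)
for c in("top","side"):
    im,d=optics.get_image(c);cv2.imwrite(f"pics/{c}0.png",im)
    i=optics.camera_info(c);print(c,i["k1"],np.array(i["pose"])[:3,3],np.array(i["pose"])[:3,2])
    for l in Z:
        for r in nets.spot_point(c,l)[:3]:
            u=r["position"];print(l,round(r["conf"],2),np.array(u),atz(c,u,Z[l]), bydepth(c,u,d[int(u[1]),int(u[0])]))
E
```

```text
pics
0.0 [216.4 586.  403.9] [-0.6 -3.1  0. ] [ 0.6  0.2 -0. ]
top -0.001816475534025522 [ 480.2   29.9 1208.3] [ 0.1  0.  -1. ]
tester 0.95 [317.1 217.8] [585.5 -60.4   0. ] [584.2 -59.3  14.5]
dial_centre 0.61 [287.7 225.4] [559.1  17.8  66. ] [559.   17.8  67.5]
needle_tip 0.43 [291.7 203.8] [613.5   8.8  68. ] [613.2   8.8  70.1]
zero_mark 0.81 [272.3 225.1] [559.   56.3  66. ] [558.3  56.1  76.1]
lug_a 0.93 [284.1 194.2] [632.4  28.4 104. ] [632.3  28.4 104.7]
lug_a 0.8 [289.2 245.2] [509.   13.6 104. ] [509.   13.6 101.1]
lug_b 0.93 [284.1 194.2] [632.4  28.4 104. ] [632.3  28.4 104.7]
lug_b 0.8 [289.2 245.2] [509.   13.6 104. ] [509.   13.6 101.1]
pedal_pad 0.86 [362.6 222.4] [ 569.4 -166.7   81. ] [ 569.2 -166.1   84.2]
side 0.0073651967147842475 [ 197.1 -457.2  756.9] [ 0.4  0.5 -0.7]
tester 0.68 [300.7 272.6] [575.3 -66.8   0. ] [567.5 -74.9  15.6]
dial_centre 0.96 [271.7 231.2] [567.1  15.8  66. ] [564.3  12.3  71.2]
dial_centre 0.18 [246.5 234. ] [522.8  43.9  66. ] [505.3  17.  103.1]
needle_tip 0.58 [289.2 220.6] [612.8  13.1  68. ] [614.8  15.3  64.8]
zero_mark 0.95 [257.4 220.6] [563.   58.6  66. ] [563.3  58.9  65.5]
lug_a 0.81 [247.  236.3] [502.  11. 104.] [ 197.1 -457.2  756.9]
lug_a 0.81 [294.1 203.2] [631.   18.7 104. ] [631.6  19.3 103.1]
lug_b 0.81 [247.  236.3] [502.  11. 104.] [ 197.1 -457.2  756.9]
lug_b 0.81 [294.1 203.2] [631.   18.7 104. ] [631.6  19.3 103.1]
pedal_pad 0.55 [335.1 280.9] [ 570.2 -163.3   81. ] [ 569.3 -164.    82.5]
```

```bash
python3 - <<'E'
import cv2,numpy as np
t=cv2.imread("pics/top0.png");cv2.imwrite("pics/top0c.png",cv2.resize(t[140:310,180:430],(800,544),interpolation=cv2.INTER_CUBIC))
cv2.imwrite("pics/side0c.png",cv2.resize(cv2.imread("pics/side0.png")[150:350,190:430],(720,600),interpolation=cv2.INTER_CUBIC))
E
```

```text
(no output)
```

View pics/top0.png

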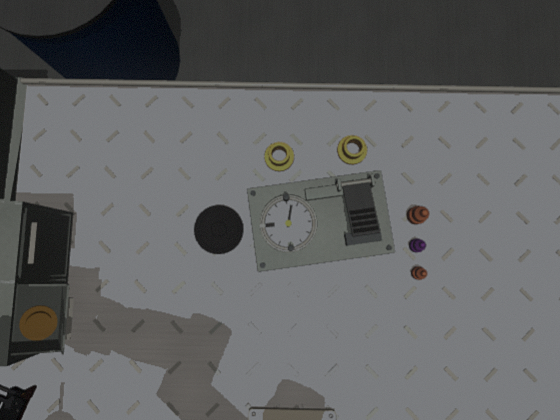

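View pics/top0c.png

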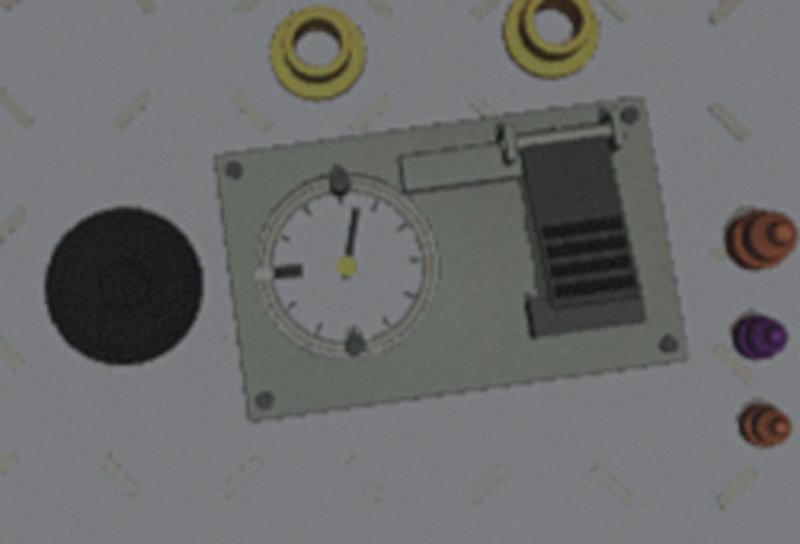

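View pics/side0c.png

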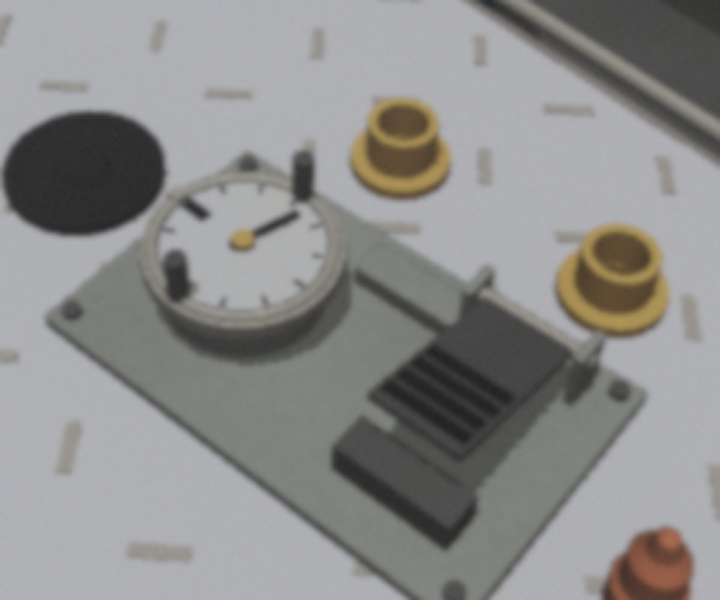

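The top view has the dial centre near (288,223), the zero bar near (270,225) pointing left (+y), the needle tip near (292,206) pointing up (+x), and the lugs at (284,194) and (289,245). The pedal pad is near (362,220). The bezel must turn about -100°, so I'll straddle the near lug (lug_a) and swing it through +y. First I'll refine the measurements on rectified views.

```bash
cat >> h.py <<'E'
def rect(cam,c,z,half=90,s=2,n=3):
    """metric view: column = y from +half to -half, row = x from +half to -half, s px/mm"""
    N=2*half*s+1
    a=np.mean([optics.get_image(cam)[0].astype(np.float32) for _ in range(n)],0)
    g=half-np.arange(N)/s
    m=np.array([[proj(cam,(c[0]+x,c[1]+y,z)) for y in g[::4]] for x in g[::4]],np.float32)
    m=cv2.resize(m,None,fx=4,fy=4,interpolation=cv2.INTER_LINEAR)  # block centred: shift 1.5px
    M=np.float32([[1,0,-1.5],[0,1,-1.5]]); m=cv2.warpAffine(m,M,(N,N),borderMode=cv2.BORDER_REPLICATE)
    return cv2.remap(a,m[...,0],m[...,1],cv2.INTER_CUBIC).clip(0,255).astype(np.uint8)
def dial(cam,c,tag):
    im=rect(cam,c,66); cv2.imwrite(f"pics/{tag}.png",im)
    g=cv2.GaussianBlur(cv2.cvtColor(im,cv2.COLOR_BGR2GRAY),(0,0),1.5)
    return im,g
E
python3 - <<'E'
from h import *
C=(561,17)
a,_=dial("top",C,"rt1");b,_=dial("side",C,"rs1")
v=np.hstack([a,b])
for o in(0,361):
    cv2.drawMarker(v,(180+o,180),(0,0,255),cv2.MARKER_CROSS,10); cv2.circle(v,(180+o,180),144,(0,255,0),1)
cv2.imwrite("pics/r1.png",cv2.convertScaleAbs(v,alpha=1.6))
E
```

```text
Traceback (most recent call last):
  File "h.py", line 26, in dial
    im=rect(cam,c,66); cv2.imwrite(f"pics/{tag}.png",im)
  File "h.py", line 21, in rect
    m=np.array([[proj(cam,(c[0]+x,c[1]+y,z)) for y in g[::4]] for x in g[::4]],np.float32)
                 ~~~~^^^^^^^^^^^^^^^^^^^^^^^
  File "h.py", line 11, in proj
    c=optics.camera_info(cam);K=np.array(c["K"]);P=np.array(c["pose"]);k=c["k1"]
ValueError: time passes only in moves, steps and waits
```

```bash
cat > h.py <<'E'
import numpy as np, cv2, functools
from workcell import ctrl, optics, nets
@functools.cache
def cam_(n):
    c=optics.camera_info(n); return np.array(c["K"]),np.array(c["pose"]),c["k1"]
def atz(cam,uv,z):
    K,P,k=cam_(cam); d=(np.array(uv)-K[:2,2])/K[[0,1],[0,1]]; s=d
    for _ in range(20): s=d/(1+k*(s@s))
    r=P[:3,:3]@np.r_[s,1]; return P[:3,3]+r*(z-P[2,3])/r[2]
def proj(cam,p):
    K,P,k=cam_(cam); q=(np.asarray(p,float)-P[:3,3])@P[:3,:3]; s=q[...,:2]/q[...,2:]
    return s*(1+k*(s**2).sum(-1,keepdims=True))*K[[0,1],[0,1]]+K[:2,2]
def rect(cam,c,z,half=90,s=2,n=3):
    """metric view: columns y from +half to -half, rows x from +half to -half, s px/mm"""
    a=np.mean([optics.get_image(cam)[0].astype(np.float32) for _ in range(n)],0)
    g=half-np.arange(2*half*s+1)/s; X,Y=np.meshgrid(g,g,indexing="ij")
    m=proj(cam,np.stack([c[0]+X,c[1]+Y,0*X+z],-1)).astype(np.float32)
    return cv2.remap(a,m[...,0],m[...,1],cv2.INTER_CUBIC).clip(0,255).astype(np.uint8)
E
cat > r.py <<'E'
import sys
from h import *
tag=sys.argv[1]; C=(561,17); v=np.hstack([rect(c,C,66) for c in("top","side")])
cv2.imwrite(f"pics/{tag}_raw.png",v)
v=cv2.convertScaleAbs(v,alpha=1.6)
for o in(0,361):
    cv2.drawMarker(v,(180+o,180),(0,0,255),cv2.MARKER_CROSS,10); cv2.circle(v,(180+o,180),144,(0,255,0),1)
cv2.imwrite(f"pics/{tag}.png",v)
E
python3 r.py r1
```

```text
(no output)
```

View pics/r1.png

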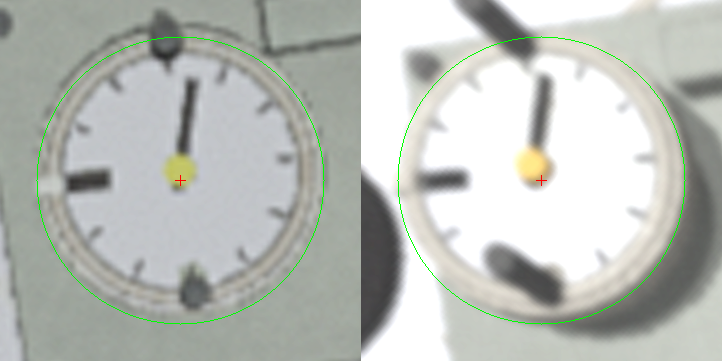

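Both rectified views show the dial centre a few mm further out than my guess, about (565,17). I'll fit the face and angles numerically.

```bash
cat > m.py <<'E'
import sys
from h import *
def fit(v,o,show=True):
    g=cv2.GaussianBlur(cv2.cvtColor(v[:,o:o+361],cv2.COLOR_BGR2GRAY),(0,0),1).astype(float)
    f0=np.percentile(g[100:250,100:250],70); 
    cx,cy=180,172
    # polar: rings of the face; dark marks at r 35..55 mm
    m=(g>0.93*f0).astype(np.uint8); m=cv2.morphologyEx(m,cv2.MORPH_OPEN,np.ones((5,5)))
    n,l,st,ce=cv2.connectedComponentsWithStats(m); k=l[cy-30:cy+30,cx+20:cx+50]; k=np.bincount(k[k>0]).argmax()
    h=cv2.convexHull(np.argwhere(l==k)[:,::-1].astype(np.int32)); e=cv2.fitEllipse(cv2.approxPolyDP(h,.3,True)); 
    return g,f0,e
if __name__=="__main__":
    v=cv2.imread(sys.argv[1])
    for o,nm in((0,"top"),(361,"side")):
        g,f0,e=fit(v,o); c=np.array(e[0]); print(nm,"centre xy",561+(180-c[1])/2,17+(180-c[0])/2,"axes mm",np.array(e[1])/2)
        th=np.deg2rad(np.arange(0,360,.5))
        for r0,r1 in((25,33),(36,44)):
            P=np.mean([cv2.remap(g.astype(np.float32),(c[0]-2*r*np.sin(th)).astype(np.float32)[None],(c[1]-2*r*np.cos(th)).astype(np.float32)[None],1)[0] for r in np.arange(r0,r1)],0)
            d=(np.clip(0.75*f0-P,0,None)); n,l=cv2.connectedComponents((d>0).astype(np.uint8)[None])
            for k in range(1,n):
                i=l[0]==k; w=d*i; a=np.angle((w*np.exp(1j*th)).sum()); print("  r",r0,r1,"ang",round(np.degrees(a),1),"width",i.sum()/2,"wt",round(w.sum()))
E
python3 m.py pics/r1_raw.png
```

```text
top centre xy 565.5666732788086 17.092124938964844 axes mm [114.57277679 114.70792389]
  r 25 33 ang -7.0 width 13.5 wt 804
  r 36 44 ang 96.0 width 15.5 wt 981
  r 36 44 ang -7.5 width 9.0 wt 562
side centre xy 565.8195114135742 18.308944702148438 axes mm [112.40035248 112.51203918]
  r 25 33 ang 2.5 width 8.0 wt 556
  r 25 33 ang -4.6 width 12.0 wt 1087
  r 36 44 ang 0.9 width 3.5 wt 138
  r 36 44 ang 96.1 width 15.5 wt 1237
  r 36 44 ang -4.5 width 10.5 wt 950
```

```bash
cat > go.py <<'E'
import sys
from h import *
from scipy.spatial.transform import Rotation as R
def go(x,y,z,yaw):
    s=ctrl.get_obs(); r=R.from_rotvec(s["orientation"]); M=r.as_matrix()
    d=M.T@(np.array([x,y,z])-s["ee_pos"]); a=np.degrees(np.arctan2(M[1,1],M[0,1]))
    print("pos",np.round(s["ee_pos"],1),"toolz",M[:,2].round(3),"yyaw",round(a,2),"t",round(s["t"],2),"q6",round(s["qpos"][5],2))
    print("tool offset mm",d.round(1),"|d|",round(np.linalg.norm(d),1),"twist z deg",round(-((yaw-a+180)%360-180),1))
go(*map(float,sys.argv[1:5]))
E
python3 go.py 504 11 320 96
```

```text
pos [216.5 586.3 404.7] toolz [ 0. -0. -1.] yyaw 69.73 t 1.25 q6 -0.02
tool offset mm [-469.  -440.1   84.7] |d| 648.7 twist z deg -26.3
```

Request:
{"op": "send_rows", "data": {
  "rows": [
    {"offset": [-0.015,-0.037,0],"twist": [0,0,0]},
    {"offset": [-0.015,-0.037,0],"twist": [0,0,0]},
    {"offset": [-0.015,-0.037,0],"twist": [0,0,0]},
    {"offset": [-0.015,-0.037,0],"twist": [0,0,0]},
    {"offset": [-0.015,-0.037,0],"twist": [0,0,0]}
  ],
  "gripper": 0.028
}}

```text
t: 1.67
ee_pos: [222.6, 386.5, 403.0]
orientation: [0.544, 3.093, 0.009]
ft_force: [1.2, 0.0, 1.1]
width: 57.6
```

```bash
python3 go.py 504 11 320 96
```

```text
pos [222.6 386.5 403. ] toolz [ 0.002  0.005 -1.   ] yyaw 70.04 t 1.67 q6 -0.2
tool offset mm [-392.7 -257.3   81.4] |d| 476.5 twist z deg -26.0
```

Request:
{"op": "send_rows", "data": {
  "rows": [
    {"offset": [-0.033,-0.021,0],"twist": [0,0,0]},
    {"offset": [-0.033,-0.021,0],"twist": [0,0,0]},
    {"offset": [-0.033,-0.021,0],"twist": [0,0,0]},
    {"offset": [-0.033,-0.021,0],"twist": [0,0,0]},
    {"offset": [-0.033,-0.021,0],"twist": [0,0,0]}
  ]
}}

```text
t: 2.08
ee_pos: [340.4, 222.1, 403.2]
orientation: [0.533, 3.094, 0.01]
ft_force: [0.3, 0.6, 1.2]
width: 28.6
```

Request:
{"op": "send_rows", "data": {
  "rows": [
    {"offset": [-0.033,-0.021,0.01],"twist": [0,0,0]},
    {"offset": [-0.033,-0.021,0.01],"twist": [0,0,0]},
    {"offset": [-0.033,-0.021,0.01],"twist": [0,0,0]},
    {"offset": [-0.033,-0.021,0.01],"twist": [0,0,0]},
    {"offset": [-0.033,-0.021,0.01],"twist": [0,0,0]}
  ]
}}

```text
t: 2.5
ee_pos: [464.9, 61.1, 355.8]
orientation: [0.532, 3.085, 0.018]
ft_force: [0.8, -0.0, 0.5]
width: 27.7
```

Request:
{"op": "send_rows", "data": {
  "rows": [
    {"offset": [0,0,0],"twist": [0,0,-6.5]},
    {"offset": [0,0,0],"twist": [0,0,-6.5]},
    {"offset": [0,0,0],"twist": [0,0,-6.5]},
    {"offset": [0,0,0],"twist": [0,0,-6.5]},
    {"offset": [0,0,0],"twist": [0,0,0]}
  ]
}}

```text
t: 2.92
ee_pos: [470.2, 52.6, 353.9]
orientation: [-0.188, 3.121, 0.012]
ft_force: [0.1, 0.8, 0.5]
width: 27.9
```

```bash
python3 go.py 504 11 320 96
```

```text
pos [470.2  52.6 353.9] toolz [ 0.014  0.008 -1.   ] yyaw 96.89 t 2.92 q6 -1.61
tool offset mm [-28.1 -45.6  34. ] |d| 63.5 twist z deg 0.9
```

```bash
cat > go.py <<'E'
import sys
from h import *
from scipy.spatial.transform import Rotation as R
def go(x,y,z,yaw):
    "x y z: wanted fingertip point (plumb tool); yaw: world angle of tool y"
    s=ctrl.get_obs(); M=R.from_rotvec(s["orientation"]).as_matrix(); a=np.radians(yaw)
    Y=np.array([np.cos(a),np.sin(a),0]); Z=np.array([0,0,-1]); T=np.stack([np.cross(Y,Z),Y,Z],1)
    print("tip",(s["ee_pos"]+182*M[:,2]).round(1),"toolz",M[:,2].round(3),"yyaw",round(np.degrees(np.arctan2(M[1,1],M[0,1])),2),"t",round(s["t"],2),"f",np.round(s["ft_force"],1),"q6",round(s["qpos"][5],2))
    print("tcp tool offset mm",(M.T@(np.array([x,y,z+182])-s["ee_pos"])).round(1),"twist deg",np.degrees(R.from_matrix(M.T@T).as_rotvec()).round(2))
go(*map(float,sys.argv[1:5]))
E
python3 go.py 504 11 130 96
```

```text
tip [472.7  54.2 171.9] toolz [ 0.014  0.008 -1.   ] yyaw 96.89 t 2.92 f [0.1 0.8 0.5] q6 -1.61
tcp tool offset mm [-28.  -45.7  42. ] twist deg [0.38 0.85 0.89]
```

Request:
{"op": "send_rows", "data": {
  "rows": [
    {"offset": [-0.01,-0.015,0.01],"twist": [0,0,0]},
    {"offset": [-0.01,-0.015,0.01],"twist": [0,0,0]},
    {"offset": [-0.008,-0.015,0.01],"twist": [0,0,0]},
    {"offset": [0,0,0],"twist": [0,0,0]},
    {"offset": [0,0,0],"twist": [0,0,0]}
  ]
}}

```text
t: 3.33
ee_pos: [505.1, 10.8, 324.2]
orientation: [-0.164, 3.12, 0.012]
ft_force: [0.6, 0.6, -0.6]
width: 28.2
```

```bash
python3 go.py 504 11 120 96;  python3 - <<'E'
from h import *
im,_=optics.get_image("side");cv2.imwrite("pics/s1.png",cv2.resize(im[120:320,170:410],(720,600),interpolation=cv2.INTER_CUBIC))
E
```

```text
tip [508.1  12.4 142.2] toolz [ 0.017  0.009 -1.   ] yyaw 96.01 t 3.33 f [ 0.6  0.6 -0.6] q6 -1.69
tcp tool offset mm [ 1.4  0.2 22.2] twist deg [0.4  1.01 0.01]
```

View pics/s1.png

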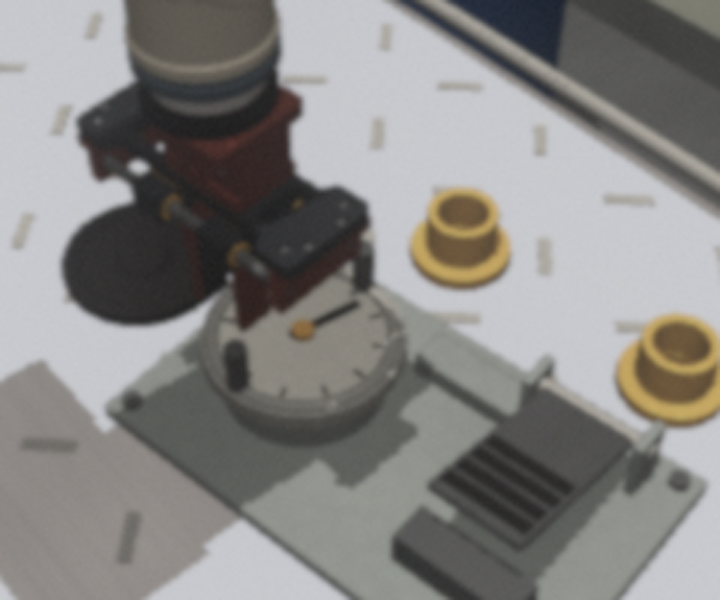

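The fingers stand above lug_a, which shows at (235,365) in the crop with the tips near (242,325). I'll straighten the tool and go down round the lug.

Request:
{"op": "send_rows", "data": {
  "rows": [
    {"offset": [0.001,0,0.01],"twist": [0.4,1.0,0]},
    {"offset": [0,0,0.012],"twist": [0,0,0]},
    {"offset": [0,0,0],"twist": [0,0,0]},
    {"offset": [0,0,0],"twist": [0,0,0]},
    {"offset": [0,0,0],"twist": [0,0,0]}
  ]
}}

```text
t: 3.8
ee_pos: [502.4, 13.4, 302.3]
orientation: [0.163, -3.135, 0.002]
ft_force: [-1.4, -0.5, 0.1]
width: 27.9
```

```bash
python3 go.py 504 11 82 96
```

```text
tip [502.1  13.1 120.3] toolz [-0.002 -0.002 -1.   ] yyaw 95.94 t 3.8 f [-1.4 -0.5  0.1] q6 -1.67
tcp tool offset mm [-1.4 -2.5 38.3] twist deg [-0.08 -0.11 -0.06]
```

Request:
{"op": "send_rows", "data": {
  "rows": [
    {"offset": [-0.0015,-0.0025,0.006],"twist": [0,0,0]},
    {"offset": [0,0,0.008],"twist": [0,0,0]},
    {"offset": [0,0,0.008],"twist": [0,0,0]},
    {"offset": [0,0,0.008],"twist": [0,0,0]},
    {"offset": [0,0,0.006],"twist": [0,0,0]}
  ]
}}

```text
t: 4.22
ee_pos: [504.9, 11.4, 265.6]
orientation: [-0.163, 3.135, -0.003]
ft_force: [-0.7, 0.2, 0.7]
width: 28.1
```

```bash
python3 go.py 504 11 82 96
```

```text
tip [505.4  11.1  83.6] toolz [ 0.003 -0.002 -1.   ] yyaw 95.97 t 4.22 f [-0.7  0.2  0.7] q6 -1.67
tcp tool offset mm [ 0.9 -0.3  1.6] twist deg [-0.12  0.14 -0.03]
```

Request:
{"op": "send_rows", "data": {
  "rows": [
    {"offset": [-0.0004,0.007,0],"twist": [0,0,6.5]},
    {"offset": [-0.0004,0.007,0],"twist": [0,0,6.5]},
    {"offset": [-0.0004,0.007,0],"twist": [0,0,6.5]},
    {"offset": [-0.0004,0.007,0],"twist": [0,0,6.5]},
    {"offset": [-0.0004,0.007,0],"twist": [0,0,6.5]}
  ]
}}

```text
t: 4.63
ee_pos: [510.0, 44.2, 260.4]
orientation: [-0.755, -3.046, 0.009]
ft_force: [-0.6, -2.7, 3.1]
width: 28.0
```

```bash
cat > arc.py <<'E'
import sys
from h import *
s=ctrl.get_obs(); p=s["ee_pos"][:2]-np.array([565.6,17.3]); print("radius",np.hypot(*p).round(1),"ang",np.degrees(np.arctan2(p[1],p[0])).round(1)%360)
E
python3 arc.py; python3 go.py 535 71 82 63.5
```

```text
radius 61.8 ang 154.2
tip [509.1  43.3  78.4] toolz [-0.005 -0.005 -1.   ] yyaw 62.14 t 4.63 f [-0.6 -2.7  3.1] q6 -1.02
tcp tool offset mm [-9.6 35.4 -3.8] twist deg [-0.35 -0.12 -1.36]
```

Request:
{"op": "send_rows", "data": {
  "rows": [
    {"offset": [-0.0003,0.007,-0.0015],"twist": [0,0,6]},
    {"offset": [-0.0003,0.007,-0.0015],"twist": [0,0,6.5]},
    {"offset": [-0.0004,0.007,-0.001],"twist": [0,0,6.5]},
    {"offset": [-0.0004,0.007,-0.001],"twist": [0,0,6.5]},
    {"offset": [-0.0004,0.007,-0.001],"twist": [0,0,6.5]}
  ]
}}

```text
t: 5.05
ee_pos: [531.2, 68.9, 260.9]
orientation: [-1.6, -2.69, 0.026]
ft_force: [-3.1, -1.3, 3.2]
width: 28.2
```

```bash
python3 arc.py; python3 go.py 535 71 82 31
```

```text
radius 62.0 ang 123.7
tip [527.8  67.4  78.9] toolz [-0.018 -0.008 -1.   ] yyaw 28.51 t 5.05 f [-3.1 -1.3  3.2] q6 -0.38
tcp tool offset mm [ 0.   4.3 -3.2] twist deg [-1.15 -0.12 -2.49]
```

Request:
{"op": "send_rows", "data": {
  "rows": [
    {"offset": [-0.0001,0.0065,-0.0015],"twist": [-0.5,0,4]},
    {"offset": [-0.0002,0.0065,-0.0015],"twist": [-0.5,0,5]},
    {"offset": [-0.0003,0.0065,-0.001],"twist": [-0.3,0,5]},
    {"offset": [-0.0003,0.0065,-0.001],"twist": [0,0,6]},
    {"offset": [-0.0003,0.0065,-0.001],"twist": [0,0,6]}
  ]
}}

```text
t: 5.47
ee_pos: [557.2, 78.8, 260.3]
orientation: [-2.191, -2.232, 0.022]
ft_force: [-3.1, 1.7, 2.2]
width: 28.4
```

```bash
python3 arc.py; python3 go.py 579 78 82 -12
```

```text
radius 62.1 ang 97.7
tip [553.7  78.7  78.3] toolz [-0.019 -0.    -1.   ] yyaw 1.06 t 5.47 f [-3.1  1.7  2.2] q6 0.1
tcp tool offset mm [-1.2 21.7 -4.1] twist deg [-1.1   0.13 13.06]
```

Request:
{"op": "send_rows", "data": {
  "rows": [
    {"offset": [-0.0003,0.005,-0.001],"twist": [-0.6,0,4]},
    {"offset": [-0.0003,0.005,-0.001],"twist": [-0.6,0,4]},
    {"offset": [-0.0002,0.004,-0.001],"twist": [0,0,3]},
    {"offset": [0,0,0],"twist": [0,0,0]},
    {"offset": [0,0,0],"twist": [0,0,0]}
  ]
}}

```text
t: 5.88
ee_pos: [569.1, 78.1, 258.1]
orientation: [-2.416, -1.999, 0.013]
ft_force: [0.2, -0.3, -0.1]
width: 28.0
```

```bash
python3 arc.py; python3 go.py 579 78 82 -12; python3 r.py r2; python3 m.py pics/r2_raw.png
```

```text
radius 60.9 ang 86.7
tip [567.2  77.9  76.1] toolz [-0.01  -0.001 -1.   ] yyaw -10.8 t 5.88 f [ 0.2 -0.3 -0.1] q6 0.3
tcp tool offset mm [ 1.7  9.7 -6. ] twist deg [-0.57  0.17  1.2 ]
top centre xy 539.3095855712891 -14.440826416015625 axes mm [ 60.00078964 170.62644958]
  r 25 33 ang 92.3 width 69.0 wt 2009
  r 25 33 ang 165.0 width 2.5 wt 4
  r 36 44 ang 51.1 width 15.0 wt 501
  r 36 44 ang 88.1 width 16.5 wt 136
  r 36 44 ang 144.9 width 8.5 wt 185
  r 36 44 ang -43.0 width 21.5 wt 1298
side centre xy 568.3544921875 -2.88311767578125 axes mm [ 64.32567596 109.30266571]
  r 25 33 ang 74.6 width 107.5 wt 7588
  r 25 33 ang -54.7 width 69.0 wt 8337
  r 36 44 ang 60.9 width 137.0 wt 5506
  r 36 44 ang -73.5 width 63.5 wt 6405
```

View pics/r2.png

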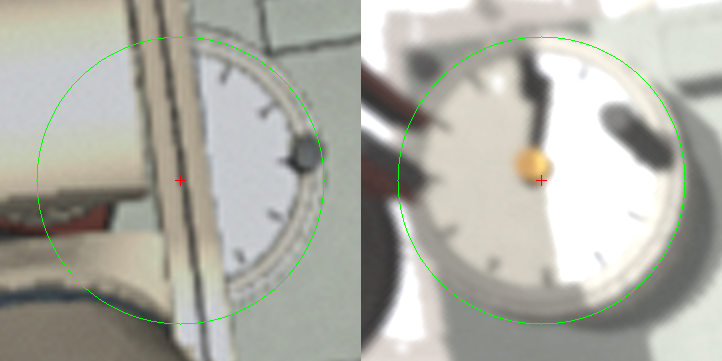

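The view is partly hidden by the arm. The zero bar stands a little left (CCW) of the needle, and lug_b at top-view (305,155) gives about +4.5° against a needle at about -7°. I'll push about 11.5° more.

Request:
{"op": "send_rows", "data": {
  "rows": [
    {"offset": [0.0005,0.004,-0.002],"twist": [-0.5,0,1]},
    {"offset": [0,0.004,-0.002],"twist": [0,0,1]},
    {"offset": [0,0.004,-0.001],"twist": [0,0,0]},
    {"offset": [0,0,0],"twist": [0,0,0]},
    {"offset": [0,0,0],"twist": [0,0,0]}
  ]
}}

```text
t: 6.6
ee_pos: [580.3, 76.1, 263.1]
orientation: [-2.458, -1.954, 0.01]
ft_force: [-3.5, 1.3, -1.9]
width: 27.7
```

```bash
python3 go.py 579 78 82 -12
```

```text
tip [579.2  75.7  81.1] toolz [-0.006 -0.003 -1.   ] yyaw -13.03 t 6.6 f [-3.5  1.3 -1.9] q6 0.34
tcp tool offset mm [ 1.5 -1.7 -0.9] twist deg [-0.31  0.22 -1.03]
```

Request:
{"op": "send_rows", "data": {
  "rows": [
    {"offset": [0,-0.005,0],"twist": [0,0,0]},
    {"offset": [0,0,-0.015],"twist": [0,0,0]},
    {"offset": [0,0,-0.02],"twist": [0,0,0]},
    {"offset": [0,0,-0.03],"twist": [0,0,0]},
    {"offset": [0,0,-0.03],"twist": [0,0,0]}
  ]
}}

```text
t: 7.02
ee_pos: [574.2, 77.1, 355.6]
orientation: [-2.455, -1.953, 0.02]
ft_force: [0.1, 0.7, -0.2]
width: 27.9
```

```bash
python3 go.py 567 -167 150 -13
```

```text
tip [571.9  76.3 173.6] toolz [-0.013 -0.005 -1.   ] yyaw -13.01 t 7.02 f [ 0.1  0.7 -0.2] q6 0.34
tcp tool offset mm [-239.3   48.2   24.8] twist deg [-0.67  0.42 -0.  ]
```

Clear of the lug. Now I'll go across to above the pedal and look at the dial from there.

Request:
{"op": "send_rows", "data": {
  "rows": [
    {"offset": [-0.036,0.007,0],"twist": [-0.6,0.4,0]},
    {"offset": [-0.036,0.007,0],"twist": [0,0,0]},
    {"offset": [-0.036,0.007,0],"twist": [0,0,0]},
    {"offset": [-0.036,0.007,0],"twist": [0,0,0]},
    {"offset": [-0.036,0.007,0],"twist": [0,0,0]}
  ],
  "gripper": 0.0
}}

```text
t: 7.43
ee_pos: [571.5, -105.6, 367.2]
orientation: [2.434, 1.961, 0.029]
ft_force: [-0.6, 0.4, -0.4]
width: 0.6
```

Request:
{"op": "send_rows", "data": {
  "rows": [
    {"offset": [-0.03,0.006,0.005],"twist": [0,0,0]},
    {"offset": [-0.029,0.007,0.005],"twist": [0,0,0]},
    {"offset": [0,0,0],"twist": [0,0,0]},
    {"offset": [0,0,0],"twist": [0,0,0]},
    {"offset": [0,0,0],"twist": [0,0,0]}
  ]
}}

```text
t: 7.85
ee_pos: [571.1, -176.1, 359.9]
orientation: [2.433, 1.946, 0.035]
ft_force: [0.5, 0.5, 0.1]
width: 0.4
```

```bash
python3 go.py 567 -167 150 -13; python3 r.py r3; python3 m.py pics/r3_raw.png
```

```text
tip [ 577.2 -177.2  178. ] toolz [ 0.034 -0.006 -0.999] yyaw -12.7 t 7.85 f [0.5 0.5 0.1] q6 -0.1
tcp tool offset mm [ 7.9 -6.9 27.7] twist deg [ 1.95 -0.11  0.3 ]
top centre xy 565.6159515380859 17.37665557861328 axes mm [114.51416779 115.08583069]
  r 25 33 ang -7.6 width 13.0 wt 847
  r 36 44 ang 0.5 width 2.5 wt 71
  r 36 44 ang -6.2 width 13.5 wt 1178
side centre xy 565.459831237793 18.57952880859375 axes mm [111.27726746 112.33349609]
  r 25 33 ang 2.3 width 7.5 wt 579
  r 25 33 ang -4.8 width 12.5 wt 1319
  r 36 44 ang 0.9 width 3.5 wt 177
  r 36 44 ang -71.8 width 29.5 wt 2673
  r 36 44 ang -6.0 width 14.0 wt 1780
```

View pics/r3.png

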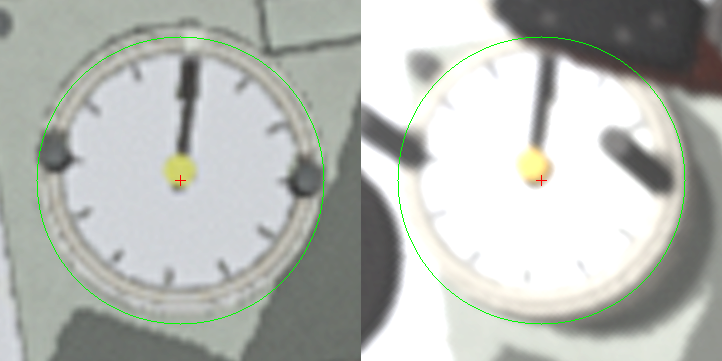

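```bash
cat > t.py <<'E'
import sys
from m import *
v=cv2.imread(sys.argv[1]); th=np.deg2rad(np.arange(-180,180,.25))
for o in(0,361):
    g,f0,e=fit(v,o); c=e[0]
    def P(r0,r1): return np.mean([cv2.remap(g.astype(np.float32),(c[0]-2*r*np.sin(th)).astype(np.float32)[None],(c[1]-2*r*np.cos(th)).astype(np.float32)[None],1)[0] for r in np.arange(r0,r1,.5)],0)
    p=P(49,54); base=np.median(p); d=np.clip(.95*base-p,0,None); n,l=cv2.connectedComponents((d>0).astype(np.uint8)[None])
    out=[]
    for k in range(1,n):
        i=l[0]==k; w=d*i; out.append((round(np.degrees(np.angle((w*np.exp(1j*th)).sum())),1),i.sum()/4,round(w.sum())))
    print("ticks",out)
    p=P(22,36); d=np.clip(.8*f0-p,0,None)*(abs(np.degrees(th)+6)<14); print("needle",np.degrees(np.angle((d*np.exp(1j*th)).sum())).round(2))
    for r in(46,48,50,52,54,56):
        p=P(r,r+2); d=np.clip(.8*f0-p,0,None)*(abs(np.degrees(th)+6)<14); print("bar r",r,np.degrees(np.angle((d*np.exp(1j*th)).sum())).round(2))
E
python3 t.py pics/r3_raw.png
```

```text
ticks [(np.float64(-155.9), np.float64(7.0), 525), (np.float64(-125.9), np.float64(7.5), 623), (np.float64(-95.6), np.float64(7.25), 436), (np.float64(-65.8), np.float64(7.5), 559), (np.float64(-35.7), np.float64(7.0), 463), (np.float64(-5.8), np.float64(14.5), 3301), (np.float64(23.9), np.float64(6.75), 414), (np.float64(54.3), np.float64(7.0), 391), (np.float64(84.0), np.float64(7.0), 476), (np.float64(113.9), np.float64(7.25), 539), (np.float64(143.9), np.float64(6.75), 486), (np.float64(174.2), np.float64(8.0), 536)]
needle -7.54
bar r 46 -5.82
bar r 48 -5.75
bar r 50 -5.69
bar r 52 -5.7
bar r 54 -5.8
bar r 56 -5.95
ticks [(np.float64(-155.6), np.float64(8.25), 676), (np.float64(-125.4), np.float64(7.5), 529), (np.float64(-83.1), np.float64(40.25), 13053), (np.float64(-35.3), np.float64(7.25), 352), (np.float64(-5.4), np.float64(18.5), 4979), (np.float64(23.9), np.float64(8.0), 517), (np.float64(53.7), np.float64(6.75), 301), (np.float64(83.4), np.float64(9.0), 648), (np.float64(113.3), np.float64(9.0), 611), (np.float64(143.7), np.float64(9.5), 718), (np.float64(173.9), np.float64(9.0), 696)]
needle -2.88
bar r 46 -5.35
bar r 48 -5.35
bar r 50 -5.4
bar r 52 -5.38
bar r 54 -5.38
bar r 56 -7.53
```

Reading so far: bezel -5.85° (all 12 ticks agree within about 0.25°) against needle -7.5°, so about 1.3 mm short at the tip. I'll check the needle in the first picture, where the bar was well clear of it, before nudging.

```bash
python3 - <<'E'
from m import *
for nm in("r1","r3"):
    v=cv2.imread(f"pics/{nm}_raw.png"); g,f0,e=fit(v,0); c=e[0]; th=np.deg2rad(np.arange(-24,10,.25))
    for r in range(16,50,4):
        p=np.mean([cv2.remap(g.astype(np.float32),(c[0]-2*q*np.sin(th)).astype(np.float32)[None],(c[1]-2*q*np.cos(th)).astype(np.float32)[None],1)[0] for q in np.arange(r,r+4,.5)],0)
        d=np.clip(.75*f0-p,0,None); print(nm,r,np.degrees((d*th).sum()/(d.sum()+1e-9)).round(2),d.sum().round())
E
python3 go.py 579.7 79 130 -13
```

```text
r1 16 -6.74 2486.0
r1 20 -7.05 1885.0
r1 24 -7.03 1605.0
r1 28 -6.99 1656.0
r1 32 -7.38 1244.0
r1 36 -7.52 1128.0
r1 40 -7.39 1115.0
r1 44 -7.27 371.0
r1 48 -23.7 3.0
r3 16 -7.69 2592.0
r3 20 -7.76 1964.0
r3 24 -7.61 1713.0
r3 28 -7.56 1732.0
r3 32 -7.48 1426.0
r3 36 -5.71 2523.0
r3 40 -5.91 2515.0
r3 44 -5.84 2120.0
r3 48 -5.7 1992.0
tip [ 577.3 -175.9  177.9] toolz [ 0.033 -0.005 -0.999] yyaw -12.56 t 8.15 f [ 0.8  0.4 -1. ] q6 -0.1
tcp tool offset mm [249.6 -48.6  46.7] twist deg [ 1.91 -0.12  0.44]
```

Needle about -7.4°, bezel -5.85°, so a 1.5° nudge (about 1.6 mm at the lug) is worthwhile. I'll go back to lug_a, where I have a reference pose for contact.

Request:
{"op": "send_rows", "data": {
  "rows": [
    {"offset": [0.036,-0.008,0],"twist": [1.0,0,0]},
    {"offset": [0.036,-0.008,0],"twist": [0.9,0,0]},
    {"offset": [0.036,-0.008,0],"twist": [0,0,0]},
    {"offset": [0.036,-0.008,0],"twist": [0,0,0]},
    {"offset": [0.036,-0.008,0],"twist": [0,0,0]}
  ],
  "gripper": 0.028
}}

```text
t: 8.57
ee_pos: [572.0, 12.3, 360.2]
orientation: [2.456, 1.956, 0.003]
ft_force: [0.6, 0.1, 0.2]
width: 27.3
```

Request:
{"op": "send_rows", "data": {
  "rows": [
    {"offset": [0.034,-0.008,0.01],"twist": [0,0,0]},
    {"offset": [0.034,-0.008,0.01],"twist": [0,0,0]},
    {"offset": [0,0,0],"twist": [0,0,0]},
    {"offset": [0,0,0],"twist": [0,0,0]},
    {"offset": [0,0,0],"twist": [0,0,0]}
  ]
}}

```text
t: 8.98
ee_pos: [570.2, 95.5, 340.8]
orientation: [2.443, 1.972, 0.007]
ft_force: [-0.3, -0.2, 0.4]
width: 27.9
```

```bash
python3 go.py 574 77 130 -13
```

```text
tip [571.1  95.7 158.8] toolz [ 0.005  0.001 -1.   ] yyaw -12.19 t 8.98 f [-0.3 -0.2  0.4] q6 0.36
tcp tool offset mm [-17.3   7.5  28.8] twist deg [ 0.26 -0.14  0.81]
```

Request:
{"op": "send_rows", "data": {
  "rows": [
    {"offset": [-0.008,0.003,0.01],"twist": [0.2,0,0.4]},
    {"offset": [-0.008,0.003,0.01],"twist": [0,0,0.4]},
    {"offset": [0,0,0.01],"twist": [0,0,0]},
    {"offset": [0,0,0],"twist": [0,0,0]},
    {"offset": [0,0,0],"twist": [0,0,0]}
  ]
}}

```text
t: 9.4
ee_pos: [573.2, 72.3, 308.0]
orientation: [-2.465, -1.948, -0.004]
ft_force: [-0.7, -0.4, 0.2]
width: 28.2
```

```bash
python3 go.py 573 78.5 82 -13
```

```text
tip [573.5  72.6 126. ] toolz [ 0.002  0.002 -1.   ] yyaw -13.37 t 9.4 f [-0.7 -0.4  0.2] q6 0.34
tcp tool offset mm [ 5.9 -1.7 44. ] twist deg [ 0.08 -0.11 -0.37]
```

Request:
{"op": "send_rows", "data": {
  "rows": [
    {"offset": [0.004,-0.0015,0.008],"twist": [0,0,0]},
    {"offset": [0,0,0.01],"twist": [0,0,0]},
    {"offset": [0,0,0.012],"twist": [0,0,0]},
    {"offset": [0,0,0.012],"twist": [0,0,0]},
    {"offset": [0,0,0],"twist": [0,0,0]}
  ]
}}

```text
t: 9.82
ee_pos: [572.8, 75.6, 261.7]
orientation: [2.467, 1.945, 0.004]
ft_force: [-0.1, 0.0, 0.1]
width: 28.1
```

```bash
python3 go.py 580.9 76 81 -13
```

```text
tip [573.2  75.9  79.7] toolz [ 0.002  0.002 -1.   ] yyaw -13.52 t 9.82 f [-0.1  0.   0.1] q6 0.34
tcp tool offset mm [ 2.3  7.8 -1.2] twist deg [ 0.1  -0.12 -0.52]
```

Request:
{"op": "send_rows", "data": {
  "rows": [
    {"offset": [0,0.003,-0.001],"twist": [0,0,0]},
    {"offset": [0,0.003,0],"twist": [0,0,0]},
    {"offset": [0,0.001,0],"twist": [0,0,0]},
    {"offset": [0,0,0],"twist": [0,0,0]},
    {"offset": [0,0,0],"twist": [0,0,0]}
  ]
}}

```text
t: 10.23
ee_pos: [579.6, 74.4, 261.3]
orientation: [-2.464, -1.944, 0.001]
ft_force: [-1.0, 0.3, -0.7]
width: 27.5
```

```bash
python3 go.py 580.9 75.5 81 -13; python3 r.py r4; python3 - <<'E'
from h import *
v=cv2.imread("pics/r4_raw.png"); g=cv2.cvtColor(v,cv2.COLOR_BGR2GRAY)
E
python3 - <<'E'
import sys; sys.path.insert(0,'.')
import os; os.chdir('.')
from h import *
# side-view ticks with centre taken from r3
from m import fit
th=np.deg2rad(np.arange(-180,180,.25))
e=fit(cv2.imread("pics/r3_raw.png"),361)[2]; c=e[0]
def prof(nm):
    g=cv2.GaussianBlur(cv2.cvtColor(cv2.imread(nm)[:,361:],cv2.COLOR_BGR2GRAY),(0,0),1)
    return np.mean([cv2.remap(g.astype(np.float32),(c[0]-2*r*np.sin(th)).astype(np.float32)[None],(c[1]-2*r*np.cos(th)).astype(np.float32)[None],1)[0] for r in np.arange(49,54,.5)],0)
p3,p4=prof("pics/r3_raw.png"),prof("pics/r4_raw.png")
for a in(-155.6,-125.4,-35.3,-5.4,23.9,113.3,143.7,173.9):
    i=abs(np.degrees(th)-a)<9 if abs(a+5.4)<1 else abs(np.degrees(th)-a)<7
    o=[]
    for p in(p3,p4):
        q=p[i]; d=np.clip(np.percentile(q,80)*.97-q,0,None); o.append((d*np.degrees(th[i])).sum()/d.sum())
    print(a,np.round(o,2),round(o[1]-o[0],2))
E
```

```text
tip [579.2  74.7  79.3] toolz [-0.002  0.001 -1.   ] yyaw -13.46 t 10.23 f [-1.   0.3 -0.7] q6 0.34
tcp tool offset mm [ 1.4  1.  -1.7] twist deg [-0.14 -0.05 -0.46]
-155.6 [-155.63 -156.54] -0.91
-125.4 [-125.39 -125.88] -0.48
-35.3 [-35.29 -35.34] -0.05
-5.4 [-5.39 -4.46] 0.93
23.9 [23.88 24.12] 0.25
113.3 [113.27 113.2 ] -0.07
143.7 [143.66 143.26] -0.4
173.9 [173.88 173.26] -0.62
```

Request:
{"op": "send_rows", "data": {
  "rows": [
    {"offset": [0,0.001,-0.001],"twist": [0,0,0]},
    {"offset": [0,0.001,0],"twist": [0,0,0]},
    {"offset": [0,0,0],"twist": [0,0,0]},
    {"offset": [0,0,0],"twist": [0,0,0]},
    {"offset": [0,0,0],"twist": [0,0,0]}
  ]
}}

```text
t: 10.95
ee_pos: [581.0, 74.1, 262.3]
orientation: [-2.464, -1.943, 0.003]
ft_force: [-0.9, 0.5, -0.4]
width: 28.1
```

```bash
python3 go.py 580.9 75.5 81 -13
```

```text
tip [580.4  74.4  80.3] toolz [-0.004  0.002 -1.   ] yyaw -13.47 t 10.95 f [-0.9  0.5 -0.4] q6 0.34
tcp tool offset mm [ 1.3 -0.4 -0.7] twist deg [-0.22 -0.05 -0.47]
```

Request:
{"op": "send_rows", "data": {
  "rows": [
    {"offset": [0,0.0006,0],"twist": [0,0,0]},
    {"offset": [0,0,0],"twist": [0,0,0]},
    {"offset": [0,0,0],"twist": [0,0,0]},
    {"offset": [0,0,0],"twist": [0,0,0]},
    {"offset": [0,-0.006,0],"twist": [0,0,0]}
  ]
}}

```text
t: 11.37
ee_pos: [576.7, 75.3, 262.6]
orientation: [-2.465, -1.944, 0.0]
ft_force: [0.7, 0.1, -0.4]
width: 28.1
```

Request:
{"op": "send_rows", "data": {
  "rows": [
    {"offset": [0,0,-0.01],"twist": [0,0,0]},
    {"offset": [0,0,-0.015],"twist": [0,0,0]},
    {"offset": [0,0,-0.02],"twist": [0,0,0]},
    {"offset": [0,0,-0.03],"twist": [0,0,0]},
    {"offset": [0,0,-0.02],"twist": [0,0,0]}
  ]
}}

```text
t: 11.78
ee_pos: [575.1, 74.9, 359.4]
orientation: [-2.463, -1.943, 0.008]
ft_force: [0.4, -0.0, 0.3]
width: 28.0
```

Request:
{"op": "send_rows", "data": {
  "rows": [
    {"offset": [-0.036,0.007,0],"twist": [0,0,0]},
    {"offset": [-0.036,0.007,0],"twist": [0,0,0]},
    {"offset": [-0.036,0.007,0],"twist": [0,0,0]},
    {"offset": [-0.036,0.007,0],"twist": [0,0,0]},
    {"offset": [-0.036,0.007,0],"twist": [0,0,0]}
  ],
  "gripper": 0.0
}}

```text
t: 12.2
ee_pos: [570.9, -108.0, 372.7]
orientation: [2.446, 1.954, 0.02]
ft_force: [0.1, -1.1, -0.3]
width: 0.9
```

Request:
{"op": "send_rows", "data": {
  "rows": [
    {"offset": [-0.03,0.006,0],"twist": [0,0,0]},
    {"offset": [-0.027,0.006,0],"twist": [0,0,0]},
    {"offset": [0,0,0],"twist": [0,0,0]},
    {"offset": [0,0,0],"twist": [0,0,0]},
    {"offset": [0,0,0],"twist": [0,0,0]}
  ]
}}

```text
t: 12.62
ee_pos: [569.3, -176.6, 378.9]
orientation: [2.445, 1.938, 0.027]
ft_force: [-0.5, 0.2, 0.1]
width: 0.7
```

```bash
python3 go.py 567 -167 110 -13; python3 r.py r5; python3 t.py pics/r5_raw.png | head -3; python3 - <<'E'
from h import *
for c in("top","side"):
    optics.get_image(c)
    for r in nets.spot_point(c,"pedal_pad")[:1]: print(c,r["conf"],atz(c,r["position"],81).round(1))
E
```

```text
tip [ 574.3 -177.7  196.9] toolz [ 0.027 -0.006 -1.   ] yyaw -13.2 t 12.62 f [-0.5  0.2  0.1] q6 -0.09
tcp tool offset mm [ 8.8 -6.9 86.7] twist deg [ 1.59 -0.02 -0.2 ]
ticks [(np.float64(-157.0), np.float64(6.75), 406), (np.float64(-127.6), np.float64(7.5), 597), (np.float64(-97.4), np.float64(8.75), 693), (np.float64(-67.1), np.float64(7.25), 489), (np.float64(-37.6), np.float64(7.25), 518), (np.float64(-7.8), np.float64(15.5), 3348), (np.float64(22.3), np.float64(7.0), 469), (np.float64(52.6), np.float64(6.75), 358), (np.float64(82.0), np.float64(7.0), 392), (np.float64(112.5), np.float64(7.0), 396), (np.float64(142.1), np.float64(7.25), 502), (np.float64(172.5), np.float64(6.25), 455)]
needle -7.65
bar r 46 -7.55
top 0.63 [ 569.  -168.2   81. ]
side 0.67 [ 561.9 -333.1   81. ]
```

The bezel is now at -7.5° (ticks) and the needle at about -7.5°, so the dial reads zero. Next is the pedal.

Request:
{"op": "send_rows", "data": {
  "rows": [
    {"offset": [0.004,-0.003,0.018],"twist": [0.8,0,0]},
    {"offset": [0.004,-0.003,0.018],"twist": [0.8,0,0]},
    {"offset": [0,0,0.02],"twist": [0,0,0]},
    {"offset": [0,0,0.02],"twist": [0,0,0]},
    {"offset": [0,0,0],"twist": [0,0,0]}
  ]
}}

```text
t: 13.53
ee_pos: [564.8, -164.6, 295.1]
orientation: [-2.456, -1.951, 0.005]
ft_force: [-0.5, 0.3, -0.8]
width: 0.7
```

```bash
python3 go.py 567 -168 95 -13
```

```text
tip [ 563.8 -164.3  113.1] toolz [-0.006  0.002 -1.   ] yyaw -13.07 t 13.53 f [-0.5  0.3 -0.8] q6 -0.08
tcp tool offset mm [-2.8  3.  18. ] twist deg [-0.34 -0.03 -0.08]
```

Request:
{"op": "send_rows", "data": {
  "rows": [
    {"offset": [-0.003,0.003,0.008],"twist": [-0.3,0,0]},
    {"offset": [0,0,0.008],"twist": [0,0,0]},
    {"offset": [0,0,0.008],"twist": [0,0,0]},
    {"offset": [0,0,0.006],"twist": [0,0,0]},
    {"offset": [0,0,0.006],"twist": [0,0,0]}
  ]
}}

```text
t: 13.95
ee_pos: [566.9, -167.9, 255.1]
orientation: [-2.457, -1.953, 0.003]
ft_force: [-1.4, -0.5, 3.5]
width: 0.4
```

```bash
python3 go.py 567 -168 57 -13
```

```text
tip [ 566.3 -167.7   73.1] toolz [-0.003  0.001 -1.   ] yyaw -13.05 t 13.95 f [-1.4 -0.5  3.5] q6 -0.08
tcp tool offset mm [-0.1  0.2 16.1] twist deg [-0.2  -0.04 -0.05]
```

Request:
{"op": "send_rows", "data": {
  "rows": [
    {"offset": [0,0,0.006],"twist": [0,0,0]},
    {"offset": [0,0,0.006],"twist": [0,0,0]},
    {"offset": [0,0,0.004],"twist": [0,0,0]},
    {"offset": [0,0,0.003],"twist": [0,0,0]},
    {"offset": [0,0,0.003],"twist": [0,0,0]}
  ]
}}

```text
t: 14.37
ee_pos: [566.7, -168.3, 237.8]
orientation: [-2.456, -1.952, 0.005]
ft_force: [-15.0, 4.9, 45.9]
width: 0.4
```

```bash
python3 go.py 567 -168 57 -13
```

```text
tip [ 565.8 -168.    55.8] toolz [-0.005  0.001 -1.   ] yyaw -13.06 t 14.37 f [-15.    4.9  45.9] q6 -0.08
tcp tool offset mm [ 0.3  0.2 -1.2] twist deg [-0.3  -0.02 -0.06]
```

On the stop, at 46 N and tip height 56 mm. Now I'll hold it there lightly.

Request:
{"op": "send_rows", "data": {
  "rows": [
    {"offset": [0,0,0.001],"twist": [0,0,0]},
    {"offset": [0,0,0.001],"twist": [0,0,0]},
    {"offset": [0,0,0.001],"twist": [0,0,0]},
    {"offset": [0,0,0.001],"twist": [0,0,0]},
    {"offset": [0,0,0.001],"twist": [0,0,0]}
  ]
}}

```text
t: 14.78
ee_pos: [566.4, -168.1, 239.4]
orientation: [-2.458, -1.953, 0.002]
ft_force: [-5.5, 1.5, 13.8]
width: 0.6
```

Request:
{"op": "send_rows", "data": {
  "rows": [
    {"offset": [0,0,0.001],"twist": [0,0,0]},
    {"offset": [0,0,-0.008],"twist": [0,0,0]},
    {"offset": [0,0,-0.012],"twist": [0,0,0]},
    {"offset": [0,0,-0.02],"twist": [0,0,0]},
    {"offset": [0,0,-0.03],"twist": [0,0,0]}
  ]
}}

```text
t: 15.2
ee_pos: [566.3, -167.7, 308.1]
orientation: [-2.456, -1.951, 0.004]
ft_force: [0.9, -0.5, 0.3]
width: 0.3
```

Request:
{"op": "send_rows", "data": {
  "rows": [
    {"offset": [-0.01,-0.02,-0.03],"twist": [0,0,0]},
    {"offset": [-0.01,-0.035,-0.01],"twist": [0,0,0]},
    {"offset": [-0.01,-0.035,0],"twist": [0,0,0]},
    {"offset": [-0.01,-0.035,0],"twist": [0,0,0]},
    {"offset": [-0.01,-0.035,0],"twist": [0,0,0]}
  ]
}}

```text
t: 15.62
ee_pos: [402.3, -181.4, 358.3]
orientation: [2.444, 1.95, 0.015]
ft_force: [0.5, -0.2, 0.9]
width: 0.5
```

```bash
python3 r.py r6; python3 t.py pics/r6_raw.png | head -3; python3 - <<'E'
from h import *
im,d=optics.get_image("side");cv2.imwrite("pics/side6.png",cv2.convertScaleAbs(im[130:350,190:470],alpha=1.2));v=cv2.imread("pics/side6.png");cv2.imwrite("pics/side6.png",cv2.resize(v,None,fx=2.7,fy=2.7,interpolation=cv2.INTER_CUBIC))
im,d=optics.get_image("top")
cv2.imwrite("pics/top6.png",im)
for y in(-160,-175):
    p=proj("top",(567,y,81)).round().astype(int); z=d[p[1],p[0]]; K,P,k=cam_("top"); 
    s=(p-K[:2,2])/K[[0,1],[0,1]]; print("pad point",(P[:3,3]+P[:3,:3]@np.r_[s,1]*z).round(1))
print(ctrl.get_obs()["t"])
E
```

```text
ticks [(np.float64(-156.9), np.float64(7.0), 380), (np.float64(-127.6), np.float64(7.5), 585), (np.float64(-97.5), np.float64(8.5), 661), (np.float64(-67.1), np.float64(7.25), 464), (np.float64(-37.7), np.float64(7.25), 502), (np.float64(-7.8), np.float64(15.5), 3270), (np.float64(22.2), np.float64(7.0), 471), (np.float64(52.5), np.float64(6.75), 345), (np.float64(81.9), np.float64(7.25), 401), (np.float64(112.6), np.float64(6.75), 382), (np.float64(142.1), np.float64(7.0), 492), (np.float64(172.6), np.float64(6.25), 439)]
needle -7.76
bar r 46 -7.54
pad point [ 567.5 -159.5   85.7]
pad point [ 567.9 -174.4   84.7]
16.0167
```

View pics/side6.png

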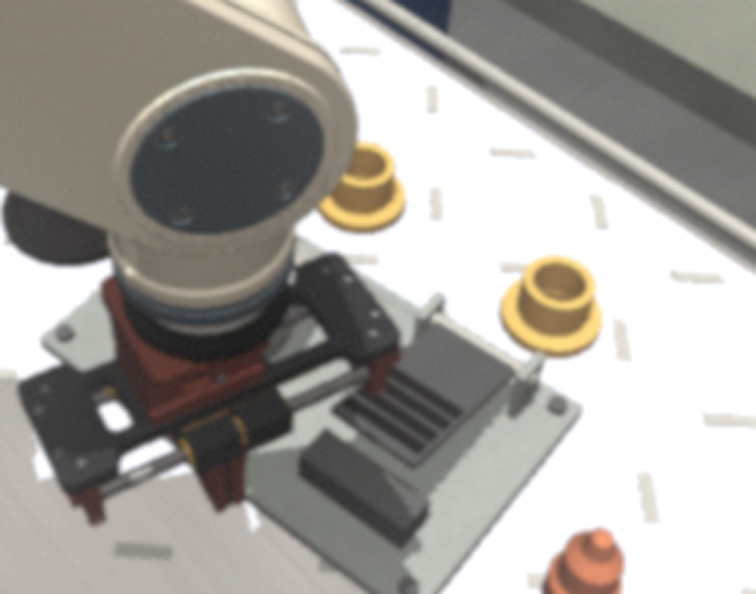

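View pics/r6.png

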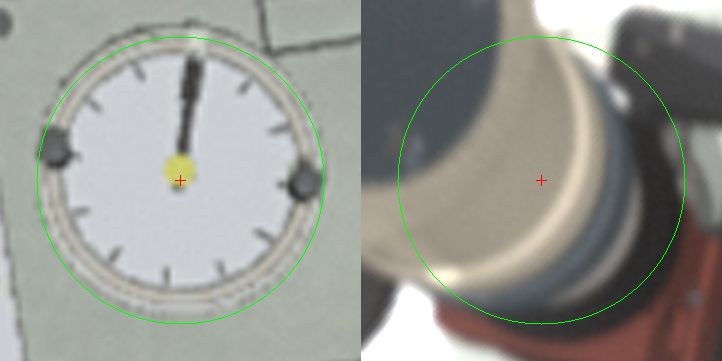

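The pedal is back up (85 mm in the depth image, 84 mm at the start), and the bar lies under the needle at top-view (192,70). The robot is clear, so I'm handing in.

```bash
python3 -c "
from workcell import ctrl
print(ctrl.close_job())"
```

```text
the job is handed in; nothing more can be done
None
```

The dial is zeroed and the setting locked, and I handed the job in after about 16 s of the 56 s allowed.

- **Zeroing:** I put the open fingers loosely round lug_a and swung the bezel about 103° clockwise. A second nudge of about 1.5° finished it.
- **Dial reading:** In the last top view the ticks put the bezel at about -7.5°. The needle measured -7.4° to -7.8°, so the zero bar is within about 0.3 mm of the tip. The reading was the same before and after the pedal press.
- **Pedal:** I pressed it with the closed fingers to the stop (tip at 56–57 mm, 46 N falling to 14 N). I held it there for about 0.5–0.6 s, then let it up. It is fully up again: 85 mm in the depth image, against 84 mm at the start.
- **Spares and robot:** The robot touched none of the spares and ended clear of everything. I did not measure the spares again. The last side view showed the two glands and a nozzle standing and part of the diaphragm.

**Checks that disagreed or failed:**
- The side camera put the needle at -2.9°. I put that down to the needle standing above the face and trusted the top view.
- In the last picture the arm hid the dial from the side camera, so the final zero rests on the top camera alone.
- One side-view pedal detection was plainly wrong, and I ignored it.

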